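Find the stamped crate and send it to dispatch

TASK

Two identical blue crates stand behind the low metal stop rail on the bakery bench; one has a round yellow stamp on its underside. With a fingertip, tip the crate on the robot's left up towards the robot, over the rail onto its side, so that its underside faces the room for a second, then tip it back down onto its base; do the same with the other crate. Then push the stamped crate away from the robot until its far edge rests on the green dispatch line, standing square to it; leave the other at the rail, lift neither crate off the bench, and disturb nothing else.

Things in the scene. Friction and masses are not known exactly. Their poses are not given: they have to be found in the camera images.
- crate_stamped: blue open-topped crate, 75 mm deep (its x), 140 wide (y), 92 high, about 0.25 kg, empty; walls 5 mm thick, inner floor 7 mm above the bench. Origin: centre of the underside; x points away from the robot, z up (when flat). This one has the yellow stamp, a 60 mm disc with a white centre, under the middle of its floor; left or right by chance. Pushed below about 40 mm high it slides; pushed near its rim it may tip.
- crate_plain: blue open-topped crate, 75 mm deep (its x), 140 wide (y), 92 high, about 0.25 kg, empty; walls 5 mm thick, inner floor 7 mm above the bench. Origin: centre of the underside; x points away from the robot, z up (when flat). Its underside is plain blue. It tips like the stamped crate. It must end flat, within 60 mm of where it stood.
- crate_stamped_near (a point): middle of the bottom edge of the near (rail-side) wall of the stamped crate, 37.5 mm from its origin. It starts 3 to 11 mm beyond the rail. The inside of that wall pushed towards the robot, the crate slides to the rail and tips about it; past some 47 degrees it falls on, against a fingertip still inside or onto its near wall, over the rail, and stands there, 78 mm high, reaching 92 mm this side of the rail.
- crate_stamped_far (a point): middle of the bottom edge of the far wall of the stamped crate, 37.5 mm from the crate's origin: the edge that must come to rest on the dispatch line.
- crate_plain_near (a point): middle of the bottom edge of the near (rail-side) wall of the plain crate, 37.5 mm from its origin. It starts 3 to 11 mm beyond the rail. The inside of that wall pushed towards the robot, the crate slides to the rail and tips about it; past some 47 degrees it falls on, against a fingertip still inside or onto its near wall, over the rail, and stands there, 78 mm high, reaching 92 mm this side of the rail.
- crate_plain_far (a point): middle of the bottom edge of the far wall of the plain crate, 37.5 mm from its origin.
- stop_rail: low fixed aluminium bar on the bench, 540 mm long (its y), 16 mm deep, 6 mm high. Origin on the bench at the middle of its far face, which the crates tip against; x points away from the robot towards the crates, y to the robot's left. One crate stands 130 to 170 mm to the left of its middle, the other as much to the right.
- dispatch_line: green band painted flat on the bench beyond the crates, 40 mm wide (its x) by 620 mm long (its y). Origin at its middle; x points away from the robot, across the band.
- shaker: bystander: white shaker with steel cap, 38 mm across, 68 mm high, standing between the two crates near the rail; origin under its centre.
- seed_jar: bystander: amber jar, 64 mm across, 100 mm high, at the left of the crates; origin under its centre.
- jug: bystander: white plastic jug with handle, 100 mm across, 160 mm high, at the right of the crates; origin under its centre.
- bowl: bystander: steel bowl, 130 mm across, 50 mm high, at the far left; origin under its centre.
- brush: bystander: pastry brush lying at the right, about along x.
- scraper: bystander: steel dough scraper with blue grip lying at the left near the robot, 16 mm high.

How it is judged:
On the way, in this order (a step that is already met when the one before it is completed fails the run):
1. the crate on the robot's left is tipped up on its rail-side wall (more than 77 degrees), the other flat, both still at the rail (((y of crate_stamped in the frame of stop_rail above 0 m and (angle between crate_stamped's own z axis and vertical above 1.35 rad and height (world z) of crate_stamped_near below 0.035 m) and angle between crate_plain's own z axis and vertical below 0.1 rad and distance of each of crate_stamped_near, crate_plain_near from where it was at the start of the episode below 0.06 m) or (y of crate_plain in the frame of stop_rail above 0 m and (angle between crate_plain's own z axis and vertical above 1.35 rad and height (world z) of crate_plain_near below 0.035 m) and angle between crate_stamped's own z axis and vertical below 0.1 rad and distance of each of crate_plain_near, crate_stamped_near from where it was at the start of the episode below 0.06 m))), for 0.5 s.
2. the crate on the right is tipped up in the same way, the left one back down flat, both still at the rail (((y of crate_stamped in the frame of stop_rail below 0 m and (angle between crate_stamped's own z axis and vertical above 1.35 rad and height (world z) of crate_stamped_near below 0.035 m) and angle between crate_plain's own z axis and vertical below 0.1 rad and distance of each of crate_stamped_near, crate_plain_near from where it was at the start of the episode below 0.06 m) or (y of crate_plain in the frame of stop_rail below 0 m and (angle between crate_plain's own z axis and vertical above 1.35 rad and height (world z) of crate_plain_near below 0.035 m) and angle between crate_stamped's own z axis and vertical below 0.1 rad and distance of each of crate_plain_near, crate_stamped_near from where it was at the start of the episode below 0.06 m))), for 0.5 s.
3. both crates are flat again (angle between each of crate_stamped, crate_plain's own z axis and vertical below 0.1 rad), for 0.1 s.
At the end, for the whole second after the job is handed in: The middle of the stamped crate's far bottom edge is on the 40 mm green band, the crate flat, at rest and within 15 degrees of square to the line; the plain crate is flat and at rest within 60 mm of where it stood (x of crate_stamped_far in the frame of dispatch_line between -0.02 and 0.02 m and y of crate_stamped_far in the frame of dispatch_line between -0.28 and 0.28 m and angle between the x axis of crate_stamped and the x axis of dispatch_line, either way round below 0.26 rad and angle between each of crate_stamped, crate_plain's own z axis and vertical below 0.05 rad and distance of crate_plain_near from where it was at the start of the episode below 0.06 m and linear speed of each of crate_stamped, crate_plain below 0.02 m/s); the robot touches nothing.
It fails at once if the stamped crate is lifted clear of the bench (near and far edges both more than 35 mm up) (height (world z) of each of crate_stamped_near, crate_stamped_far above 0.035 m).
It fails at once if the plain crate is lifted clear of the bench (near and far edges both more than 35 mm up) (height (world z) of each of crate_plain_near, crate_plain_far above 0.035 m).
It fails at once if a crate is turned upside down (tipped more than 125 degrees) (angle between any of crate_stamped, crate_plain's own z axis and vertical above 2.2 rad).
It fails at once if a bystander is moved by more than 30 mm (distance of any of shaker, seed_jar, jug, bowl, brush, scraper from where it was at the start of the episode above 0.03 m).
It also fails if it takes over 72 s, if anything falls off the work surface, if the arm or the gripper's body presses on something with over 40 N, if the wrist force passes 120 N, or if a joint passes its speed limit or range.

ROBOT

A 7-joint arm with a two-finger parallel gripper is mounted at the origin on the work surface. World frame = base frame: x ahead of the robot, y to its left, z up, the work surface at z = 0. Lengths are in m, angles in rad, forces in N, time in s.
With the tool pointing down it reaches from about 0.4 to 0.9 m from the base axis. Payload 5.5 kg.
Tool frame: the origin (TCP) lies at the very end of the fingers, on their centre line; the grasp point (between the pads) lies 19 mm behind it; z points along the fingers, y is the direction in which the jaws open and shut (so a half turn about z gives the same grasp; the last joint's range is limited). The gripper opens to 85 mm and grips with 20 to 120 N. Pads are 22 mm wide; open, the fingers measure 114 mm over their backs; the gripper's body (76 mm by 85 mm) begins 54 mm behind the grasp point. The pads swing forward as they close: fully open they stand 13 mm farther back than shut.
Start: joints at [-0.992, 0.501, -0.427, 1.55, 0.221, 1.138, -0.21], TCP at [0.202, 0.618, 0.231] pointing down, gripper open.
Joint ranges: [-2.88, 2.88], [-0.31, 2.03], [-1.54, 1.56], [0.2, 2.42], [-1.41, 4.55], [0.19, 2.02], [-2.57, 2.57]. Speed limits (rad/s): [2.57, 2.57, 3.14, 3.14, 3.14, 3.14, 3.14].

INTERFACE

Orientations are given as a unit quaternion [w, x, y, z].
In Python, from cell import r gives the robot as it stands. Calls block until the motion is done:
- r.move_ptp(position, orientation): joint-space move of the TCP to a pose.
- r.move_linear(position, velocity=0.15, rot=None): straight line of the TCP; rot=None keeps the orientation; velocity is the mean speed in m/s.
- r.movej(angles): joint-space move.
- r.grip(opening, grip_force=None): finger opening in m; grip_force is the grip in N (None keeps the last); returns when the fingers have stopped.
- r.dwell(seconds).
- r.inverse_kinematics(position, orientation): joint angles nearest the present ones, or None.
- r.read_state(): the state.
- r.read_camera(name): name is "scene" or "top"; returns the picture (480x640x3 uint8, red, green, blue); there is no depth.
- r.camera_params(name): a dict with "fx", "fy", "cx", "cy" (pixels), "origin" and "attitude" of the camera in the world. Camera axes: x right, y down, z forward; pixel columns grow to the right and rows downward; lengths in m; the calibration is good to about 2 mm. A picture is of the moment at which its call begins. camera_params takes no time and is no camera call.
A pose or a line that the arm cannot do raises r.IKError and nothing moves.
- r.sign_off(): hands the job in, once; it reports no verdict.
The state is a dict: "time": time; "q": joint angles; "qd": joint speeds; "joint_efforts": joint torques, N m; "eef_pos": TCP position; "ee_rot": TCP orientation; "force": force on the tool from outside, world axes, zero at the start; "wrist_torque": the same for the moment, N m; "finger_gap": finger opening in m.
Only numpy, scipy, OpenCV 4.12 (cv2) and the standard library are available. Lean on these libraries where they do the work, as an engineer would, in place of code of your own. Each camera call takes 0.05 s, during which the arm holds its last target. There are 200 camera calls.

## Working session

There is one attempt and no reset: what is moved stays moved. The work goes in short steps, each a Python script; the robot and the scene stay as the last script left them, time stands still between calls to the robot, and variables do not carry over. Pictures are saved under pics/ and viewed, about 8 in all and at most 12, crops included, and the job is handed in when it is done.

```bash
ls; mkdir -p pics; python3 - <<'E'
from cell import r
import cv2
for n in("scene","top"):
    cv2.imwrite(f"pics/{n}0.png",r.read_camera(n)[:,:,::-1]); print(n,r.camera_params(n))
s=r.read_state(); print(s["time"],s["eef_pos"],s["ee_rot"],s["finger_gap"])
E
```

```text
pics
scene {'fx': 439.7176530157444, 'fy': 439.7176530157444, 'cx': 320.25940006464714, 'cy': 241.3449975678493, 'origin': array([ 0.92680442, -0.44737882,  0.87795209]), 'attitude': array([-0.28871027,  0.87688552,  0.36380323, -0.12395716])}
top {'fx': 527.5674741414514, 'fy': 527.5674741414514, 'cx': 317.56040914376644, 'cy': 242.37166177224438, 'origin': array([ 4.00631457e-01, -1.29060588e-03,  1.36510531e+00]), 'attitude': array([-0.02312645,  0.70706076, -0.70638626,  0.02342441])}
0.1 [0.20172373 0.61724139 0.23033242] [-1.79645692e-04  1.57234706e-01  9.87560847e-01 -8.88347783e-04] 0.08513048504840685
```

View pics/scene0.png

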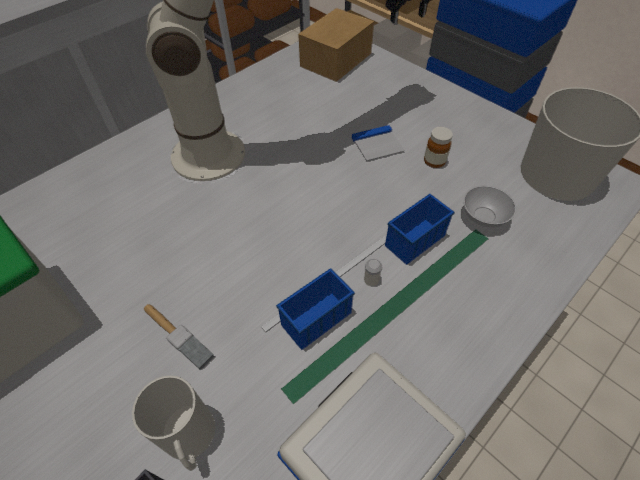

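View pics/top0.png

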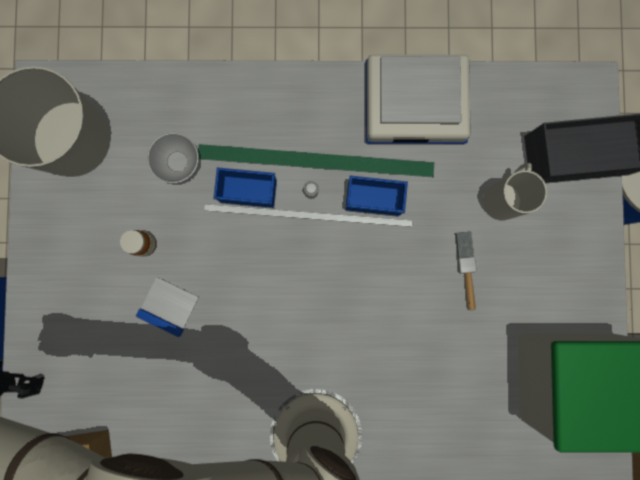

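The top view shows the left crate at about (245,188), the right crate at (376,196), the rail from (205,208) to (412,223) and the green line from (198,152) to (434,170). I'll enlarge that area.

```bash
cat > h.py <<'E'
import numpy as np, cv2
from scipy.spatial.transform import Rotation as R
from cell import r
def px2w(n,u,v,z):
    c=r.camera_params(n); q=c["attitude"]; M=R.from_quat([q[1],q[2],q[3],q[0]]).as_matrix()
    d=M@np.array([(u-c["cx"])/c["fx"],(v-c["cy"])/c["fy"],1]); o=c["origin"]
    return (o+d*(z-o[2])/d[2])
def snap(n,name,box=None,k=1):
    im=r.read_camera(n)[:,:,::-1]
    if box: x0,y0,x1,y1=box; im=im[y0:y1,x0:x1]
    if k!=1: im=cv2.resize(im,None,fx=k,fy=k,interpolation=cv2.INTER_CUBIC)
    cv2.imwrite(f"pics/{name}.png",im)
E
python3 - <<'E'
from h import *
im=cv2.imread("pics/top0.png")[140:240,195:445]
cv2.imwrite("pics/crop0.png",cv2.resize(im,(800,320),interpolation=cv2.INTER_CUBIC))
E
```

```text
(no output)
```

View pics/crop0.png

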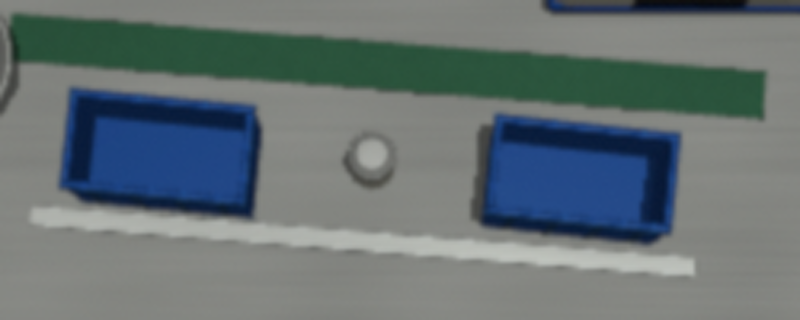

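The crop gives rim corners, left: (70,89), (256,106), (250,208), (62,186); right: (497,115), (680,133), (668,234), (487,220). The rail's far edge runs from (32,207) to (695,258), and the line's edges from y 14/60 to 71/118.

```bash
python3 - <<'E'
from h import *
np.set_printoptions(precision=4,suppress=True)
f=lambda p,z: px2w("top",195+p[0]/3.2,140+p[1]/3.2,z)[:2]
for n,P in dict(L=[(70,89),(256,106),(250,208),(62,186)],R=[(497,115),(680,133),(668,234),(487,220)]).items():
    W=np.array([f(p,.092) for p in P]); c=W.mean(0); e=W[0]-W[1]; print(n,W.tolist(),"c",c,"yaw",np.degrees(np.arctan2(-e[0],e[1])))
a,b=f((32,207),.006),f((695,258),.006); e=a-b; print("rail",a,b,(a+b)/2,np.linalg.norm(e),np.degrees(np.arctan2(-e[0],e[1])))
L=[f(p,0) for p in [(12,14),(765,71),(763,118),(10,60)]]; e=L[0]-L[1]
print("line",L,np.mean(L,0),np.degrees(np.arctan2(-e[0],e[1])))
print("shaker",f((371,152),.068))
q=r.read_state()["q"]
# reachability with jaw axis along x-ish (yaw variants)
for yaw in (-5,85,-95,175):
  for p in [(.53,.16,.05),(.53,-.14,.05),(.45,.16,.03),(.42,.16,.12),(.42,-.14,.12)]:
    rot=(R.from_euler('z',yaw,degrees=True)*R.from_quat([1,0,0,0])).as_quat()
    s=r.inverse_kinematics(list(p),[rot[3],*rot[:3]]); print(yaw,p,None if s is None else np.round(s,2))
E
```

```text
L [[0.6667315748111696, 0.2441502019168851], [0.6537686116774226, 0.10219408754491398], [0.5754732316879432, 0.1062604152545282], [0.5921624494532646, 0.24922246586292116]] c [0.622  0.1755] yaw -5.217590596876897
R [[0.6470239249055578, -0.08150851602599628], [0.6333134526788269, -0.22084127079245683], [0.555932293663929, -0.21094235564774566], [0.566483332818502, -0.07366540527086829]] c [ 0.6007 -0.1467] yaw -5.6198658434839075
rail [0.5879 0.2902] [ 0.5469 -0.2468] [0.5674 0.0217] 0.538545341969206 -4.367248404385839
line [array([0.7481, 0.3103]), array([ 0.7015, -0.3068]), array([ 0.6626, -0.3047]), array([0.7099, 0.3113])] [0.7055 0.0025] -4.326907070302295
shaker [0.6226 0.0148]
-5 (0.53, 0.16, 0.05) [-0.54  0.56  0.25  1.94 -0.21  0.67 -1.82]
-5 (0.53, -0.14, 0.05) [-0.18  0.59  0.49  1.96 -0.42  0.7  -1.09]
-5 (0.45, 0.16, 0.03) [-0.59  0.5   0.23  2.13 -0.21  0.54 -1.86]
-5 (0.42, 0.16, 0.12) [-0.63  0.28  0.24  2.15 -0.1   0.72 -1.99]
-5 (0.42, -0.14, 0.12) [-0.32  0.32  0.67  2.18 -0.29  0.73 -1.11]
85 (0.53, 0.16, 0.05) [-0.34  0.54 -0.01  1.93  0.01  0.67 -0.43]
85 (0.5
[... 232 characters left out ...]
6  2.17 -0.19  0.72  0.36]
-95 (0.53, 0.16, 0.05) [ 0.11  0.62 -0.58  1.91  0.49  0.75  2.31]
-95 (0.53, -0.14, 0.05) [-0.67  1.13  1.35  1.97 -1.22  1.21 -2.05]
-95 (0.45, 0.16, 0.03) [ 0.07  0.56 -0.57  2.1   0.51  0.62  2.21]
-95 (0.42, 0.16, 0.12) [ 0.09  0.33 -0.59  2.13  0.27  0.75  2.38]
-95 (0.42, -0.14, 0.12) [-0.77  0.71  1.36  2.19 -0.87  0.99 -2.13]
175 (0.53, 0.16, 0.05) [-0.12  0.56 -0.28  1.92  0.23  0.69  0.94]
175 (0.53, -0.14, 0.05) [ 0.2   0.54  0.01  1.94 -0.01  0.66  1.7 ]
175 (0.45, 0.16, 0.03) [-0.17  0.5  -0.27  2.11  0.25  0.56  0.86]
175 (0.42, 0.16, 0.12) [-0.18  0.29 -0.27  2.14  0.12  0.73  0.95]
175 (0.42, -0.14, 0.12) [ 0.07  0.27  0.21  2.17 -0.09  0.71  1.83]
```

```bash
cat >> h.py <<'E'
YAW=-4.35; O=np.array([.5674,.0217,0]); RZ=R.from_euler('z',YAW,degrees=True)
YC={"L":.1575,"R":-.1654}
def W(x,y,z): return (O+RZ.apply([x,y,z])).tolist()      # rail frame -> world
def Q(tilt=0,flip=True):                                  # tool down, leaning so fingers point +x
    q=(RZ*R.from_euler('y',-tilt,degrees=True)*R.from_euler('x',180,degrees=True)*R.from_euler('z',180*flip,degrees=True)).as_quat()
    return [q[3],*q[:3]]
TILT=45
def tipback_path():
    n=np.array([.707,.707]); t=np.array([.707,-.707]); out=[]
    for th in np.radians([93,80,65,52,43]):
        c,s=np.cos(th),np.sin(th); P=np.array([.070*c-.092*s,.005+.070*s+.092*c])
        out.append(P-.011*n+.025*t)
    return out+[np.array([.045,.088])]
def say(m): s=r.read_state(); print(m,round(s["time"],2),"F",np.round(s["force"],1),"rail xyz",np.round(RZ.inv().apply(s["eef_pos"]-O),3))
def tip(k):
    y=YC[k]
    r.move_ptp(W(.030,y,.17),Q()); r.move_linear(W(.030,y,.052),.15); say("in")
    r.move_linear(W(-.045,y,.052),.06); say("mid")
    r.move_linear(W(-.135,y,.055),.07); say("out")
def back(k):
    y=YC[k]; p=tipback_path()
    r.move_linear(W(-.150,y,.10),.15); r.move_ptp(W(-.135,y,.045),Q(TILT)); say("tilted")
    for i,a in enumerate(p): r.move_linear(W(a[0],y,a[1]),.07); say(i)
    r.move_linear(W(.045,y,.19),.15)
E
python3 - <<'E'
from h import *
for flip in(True,False):
  for k,y in YC.items():
    for nm,p,a in [("ab",(.03,.17),0),("in",(.03,.052),0),("out",(-.135,.055),0),("o2",(-.15,.1),0),("pre",(-.135,.045),TILT)]+[(i,q,TILT) for i,q in enumerate(tipback_path())]+[("up",(.045,.19),TILT),("push0",(-.05,.02),0)]:
        s=r.inverse_kinematics(W(p[0],y,p[1]),Q(a,flip)); print(flip,k,nm,np.round(p,3),None if s is None else np.round(s,2))
E
```

```text
True L ab [0.03 0.17] [-0.12  0.52 -0.28  1.65  0.16  1.    1.04]
True L in [0.03  0.052] [-0.1   0.67 -0.3   1.71  0.26  0.8   0.96]
True L out [-0.135  0.055] [-0.2   0.46 -0.3   2.09  0.23  0.62  0.83]
True L o2 [-0.15  0.1 ] [-0.21  0.36 -0.31  2.1   0.16  0.7   0.87]
True L pre [-0.135  0.045] None
True L 0 [-0.086  0.045] None
True L 1 [-0.069  0.064] None
True L 2 [-0.044  0.082] [ 0.07  0.68 -0.87  2.4   2.05  1.03 -0.93]
True L 3 [-0.02   0.091] [-0.77  0.48  0.13  2.38  2.19  0.55 -1.3 ]
True L 4 [-0.002  0.095] [-0.74  0.48  0.14  2.35  2.2   0.52 -1.27]
True L 5 [0.045 0.088] [-0.66  0.53  0.14  2.26  2.24  0.48 -1.25]
True L up [0.045 0.19 ] [-0.61  0.3   0.07  2.24  1.73  0.41 -0.66]
True L push0 [-0.05  0.02] [-0.15  0.62 -0.3   1.91  0.29  0.65  0.87]
True R ab [0.03 0.17] [ 0.1   0.45  0.13  1.75 -0.07  0.95  1.75]
True R in [0.03  0.052] [ 0.2   0.61 -0.    1.81  0.    0.73  1.69]
True R out [-0.135  0.055] [ 0.19  0.39  0.06  2.2  -0.05  0.55  1.78]
True R o2 [-0.15  0.1 ] [ 0.09  0.28  0.18  2.21 -0.08  0.65  1.83]
True R pre [-0.135  0.045] None
True R 0 [-0.086 
[... 1103 characters left out ...]
3  1.93 -0.22  0.62 -1.84]
False R ab [0.03 0.17] [-0.1   0.47  0.39  1.75 -0.21  0.96 -1.27]
False R in [0.03  0.052] [-0.09  0.64  0.38  1.82 -0.33  0.75 -1.18]
False R out [-0.135  0.055] [-0.41  0.51  0.79  2.22 -0.62  0.64 -0.82]
False R o2 [-0.15  0.1 ] [-0.36  0.34  0.71  2.23 -0.36  0.68 -1.05]
False R pre [-0.135  0.045] None
False R 0 [-0.086  0.045] None
False R 1 [-0.069  0.064] None
False R 2 [-0.044  0.082] None
False R 3 [-0.02   0.091] None
False R 4 [-0.002  0.095] None
False R 5 [0.045 0.088] [ 1.03  0.67 -0.86  2.35  2.72  0.51  2.45]
False R up [0.045 0.19 ] [ 1.04  0.33 -0.84  2.32  2.77  0.19  2.21]
False R push0 [-0.05  0.02] [-0.22  0.63  0.55  2.02 -0.55  0.63 -0.95]
```

```bash
python3 - <<'E'
from h import *
q0s=r.read_state()["q"]
for flip in(True,False):
  for k,y in YC.items():
    for p in [(-.12,.045),(-.095,.045),(-.07,.07),(-.03,.095),(.03,.09),(.03,.19)]:
      ok=[a for a in range(0,50,5) if r.inverse_kinematics(W(p[0],y,p[1]),Q(a,flip)) is not None]
      print(flip,k,p,ok)
E
```

```text
True L (-0.12, 0.045) [0, 5, 10, 15, 20, 25, 30]
True L (-0.095, 0.045) [0, 5, 10, 15, 20, 25, 30, 35]
True L (-0.07, 0.07) [0, 5, 10, 15, 20, 25, 30, 35, 40]
True L (-0.03, 0.095) [0, 5, 10, 15, 20, 25, 30, 35, 40, 45]
True L (0.03, 0.09) [0, 5, 10, 15, 20, 25, 30, 35, 40, 45]
True L (0.03, 0.19) [0, 5, 10, 15, 20, 25, 30, 35, 40, 45]
True R (-0.12, 0.045) [0, 5, 10, 15]
True R (-0.095, 0.045) [0, 5, 10, 15, 20]
True R (-0.07, 0.07) [0, 5, 10, 15, 20, 25]
True R (-0.03, 0.095) [0, 5, 10, 15, 20, 25, 30, 35]
True R (0.03, 0.09) [0, 5, 10, 15, 20, 25, 30, 35, 40, 45]
True R (0.03, 0.19) [0, 5, 10, 15, 20, 25, 30, 35, 40, 45]
False L (-0.12, 0.045) [0, 5, 10, 15, 20, 25, 30]
False L (-0.095, 0.045) [0, 5, 10, 15, 20, 25, 30, 35]
False L (-0.07, 0.07) [0, 5, 10, 15, 20, 25, 30, 35, 40]
False L (-0.03, 0.095) [0, 5, 10, 15, 20, 25, 30, 35, 40, 45]
False L (0.03, 0.09) [0, 5, 10, 15, 20, 25, 30, 35, 40, 45]
False L (0.03, 0.19) [0, 5, 10, 15, 20, 25, 30, 35, 40, 45]
False R (-0.12, 0.045) [0, 5, 10, 15]
False R (-0.095, 0.045) [0, 5, 10, 15, 20]
False R (-0.07, 0.07) [0, 5, 10, 15, 20, 25]
False R (-0.03, 0.095) [0, 5, 10, 15, 20, 25, 30, 35]
False R (0.03, 0.09) [0, 5, 10, 15, 20, 25, 30, 35, 40, 45]
False R (0.03, 0.19) [0, 5, 10, 15, 20, 25, 30, 35, 40, 45]
```

Reach rules out a steep tool tilt, so I'll use a 15° lean throughout. The fingertip stays inside to hold the crate at about 85°, then drives the far rim back with an upward-sliding arc.

```bash
python3 - <<'E'
s=open("h.py").read(); s=s[:s.index("TILT=45")]
s+='''TILT=15
n=np.array([np.cos(np.radians(15)),np.sin(np.radians(15))]); t=np.array([n[1],-n[0]])
def tipback_path():
    out=[]
    for th,d in zip(np.radians([80,70,58,48,42]),(.044,.040,.035,.032,.030)):
        c,s=np.cos(th),np.sin(th); P=np.array([.070*c-.092*s,.005+.070*s+.092*c]); out.append(P-.011*n+d*t)
    return out+[np.array([.040,.088])]
def say(m): s=r.read_state(); print(m,round(s["time"],2),"F",np.round(s["force"],1),"rail xyz",np.round(RZ.inv().apply(s["eef_pos"]-O),3))
def tip(k):
    y=YC[k]
    r.move_ptp(W(.035,y,.19),Q(TILT)); r.move_linear(W(.035,y,.055),.15); say("in")
    r.move_linear(W(-.030,y,.052),.06); say("mid")
    r.move_linear(W(-.088,y,.040),.06); say("hold")
def back(k):
    y=YC[k]
    for i,a in enumerate(tipback_path()): r.move_linear(W(a[0],y,a[1]),.06); say(i)
    r.move_linear(W(.040,y,.19),.15)
'''
open("h.py","w").write(s)
E
python3 - <<'E'
from h import *
for k,y in YC.items():
  for p in [(.035,.19),(.035,.055),(-.088,.04)]+tipback_path()+[(.04,.19)]:
    a=r.inverse_kinematics(W(p[0],y,p[1]),Q(TILT)); print(k,np.round(p,3),None if a is None else np.round(a,2))
r.grip(0.0); say("grip")
tip("L"); r.dwell(.3); say("settled"); snap("scene","s1")
E
```

```text
L [0.035 0.19 ] [-0.17  0.37 -0.27  1.85  0.33  0.72  0.86]
L [0.035 0.055] [-0.2   0.57 -0.23  1.93  0.54  0.48  0.65]
L [-0.088  0.04 ] [-0.38  0.45 -0.15  2.2   0.66  0.34  0.38]
L [-0.078  0.045] [-0.36  0.46 -0.16  2.17  0.64  0.36  0.42]
L [-0.063  0.061] [-0.32  0.44 -0.19  2.14  0.58  0.4   0.5 ]
L [-0.042  0.076] [-0.28  0.44 -0.21  2.09  0.53  0.45  0.57]
L [-0.024  0.085] [-0.25  0.44 -0.22  2.05  0.5   0.48  0.62]
L [-0.012  0.088] [-0.24  0.45 -0.23  2.02  0.49  0.5   0.65]
L [0.04  0.088] [-0.18  0.52 -0.25  1.91  0.48  0.54  0.72]
L [0.04 0.19] [-0.16  0.38 -0.27  1.84  0.33  0.73  0.86]
R [0.035 0.19 ] [ 0.06  0.3   0.19  1.95 -0.16  0.64  1.84]
R [0.035 0.055] [ 0.33  0.51 -0.13  2.02  0.07  0.35  1.65]
R [-0.088  0.04 ] [ 0.57  0.42 -0.34  2.3   0.43  0.21  1.36]
R [-0.078  0.045] [ 0.53  0.41 -0.31  2.27  0.34  0.22  1.44]
R [-0.063  0.061] [ 0.49  0.39 -0.27  2.24  0.22  0.27  1.55]
R [-0.042  0.076] [ 0.43  0.38 -0.21  2.19  0.11  0.32  1.64]
R [-0.024  0.085] [ 0.38  0.38 -0.16  2.15  0.05  0.36  1.68]
R [-0.012  0.088] [ 0.35  0.39 -0.13  2.12  0.03  0.38  1.7 ]
R [0.04  0.088] [ 0.27  0.46 -0.07  2.   -0.02  0.42  1.73]
R [0.04 0.19] [ 0.07  0.31  0.18  1.94 -0.16  0.65  1.84]
grip 0.87 F [-0.7  0.7 -0.2] rail xyz [-0.41   0.567  0.231]
in 4.08 F [ 0.3 -0.2  0.5] rail xyz [0.035 0.158 0.055]
mid 5.31 F [-0.2 -0.7  0.1] rail xyz [-0.03   0.157  0.052]
hold 6.44 F [-1.5  0.5  0.6] rail xyz [-0.088  0.158  0.04 ]
settled 6.74 F [-0.   0.4  0.5] rail xyz [-0.088  0.158  0.04 ]
```

View pics/s1.png

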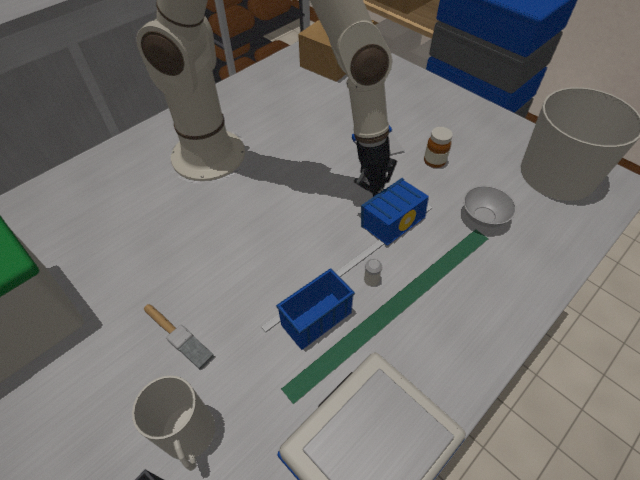

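The yellow stamp shows at (405,220), so the left crate is the stamped one and it is standing on its side. I'll check its angle in a closer crop.

```bash
python3 - <<'E'
from h import *
r.dwell(.5); say("")
snap("scene","s1c",(350,165,450,250),8)
E
```

```text
7.29 F [-0.1 -0.2  0.5] rail xyz [-0.088  0.157  0.04 ]
```

View pics/s1c.png

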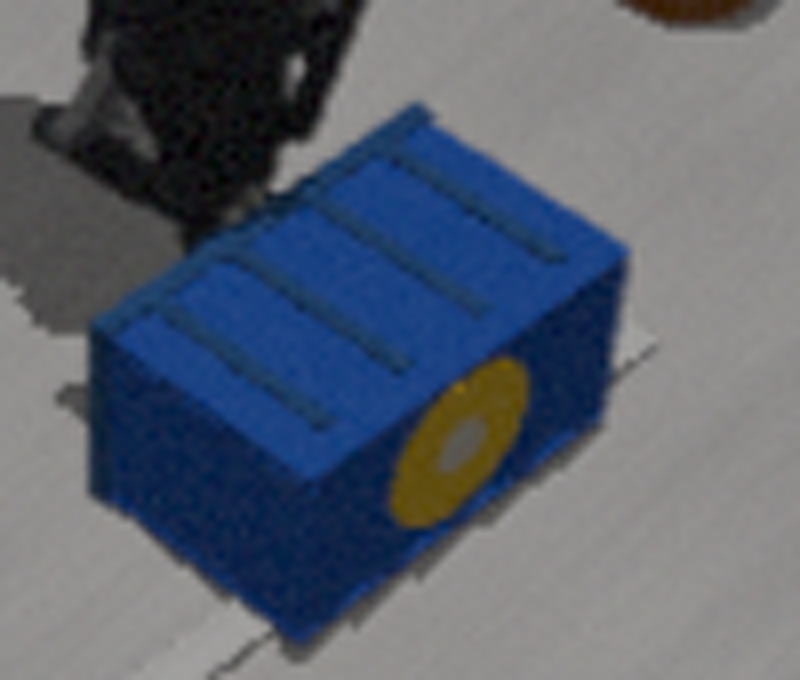

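The crate is fully down on its near wall. Its underside's bottom corners are at about (298,640) and (605,420) in the crop. The fingertip is at the opening. Now I'll tip it back, keeping a force log.

```bash
python3 - <<'E'
from h import *
f=lambda u,v,z: np.round(RZ.inv().apply(px2w("scene",350+u/8,165+v/8,z)-O),3)
print("bottom edge",f(298,640,.008),f(605,420,.008),"rim",f(95,495,.0),"top",f(310,475,.083),f(95,322,.077))
back("L"); snap("top","t1",(195,130,445,240),3.2)
E
```

```text
bottom edge [0.013 0.091 0.008] [0.016 0.228 0.008] rim [-0.073  0.088  0.   ] top [0.007 0.09  0.083] [-0.08   0.088  0.077]
0 7.68 F [-0.5 -0.1  0.2] rail xyz [-0.077  0.158  0.045]
1 8.2 F [-1.4  0.  -0.1] rail xyz [-0.062  0.158  0.061]
2 8.78 F [-0.1  0.2 -0.4] rail xyz [-0.042  0.157  0.077]
3 9.27 F [ 0.1  0.1 -0.1] rail xyz [-0.023  0.157  0.085]
4 9.62 F [-0.7  0.   0.1] rail xyz [-0.012  0.157  0.089]
5 10.64 F [-0.6  0.4 -0.3] rail xyz [0.039 0.157 0.088]
```

View pics/t1.png

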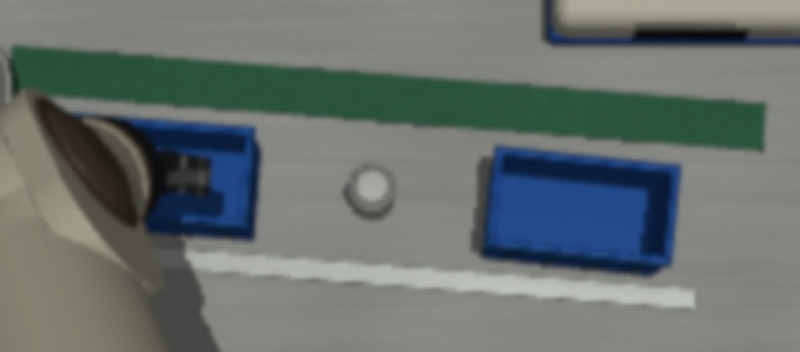

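The left crate is flat again, with its near-right corner at about (252,236), some 6 mm further out. Next is the right crate.

```bash
python3 - <<'E'
from h import *
tip("R"); r.dwell(.8); say("settled"); snap("scene","s2",(240,160,480,340),3.3)
E
```

```text
in 13.8 F [1.4 0.9 1.2] rail xyz [ 0.036 -0.164  0.055]
mid 15.03 F [-0.5 -1.  -0.6] rail xyz [-0.029 -0.165  0.052]
hold 16.17 F [-1.3  0.   0.6] rail xyz [-0.088 -0.165  0.04 ]
settled 16.97 F [-0.8  0.9  1. ] rail xyz [-0.088 -0.165  0.04 ]
```

View pics/s2.png

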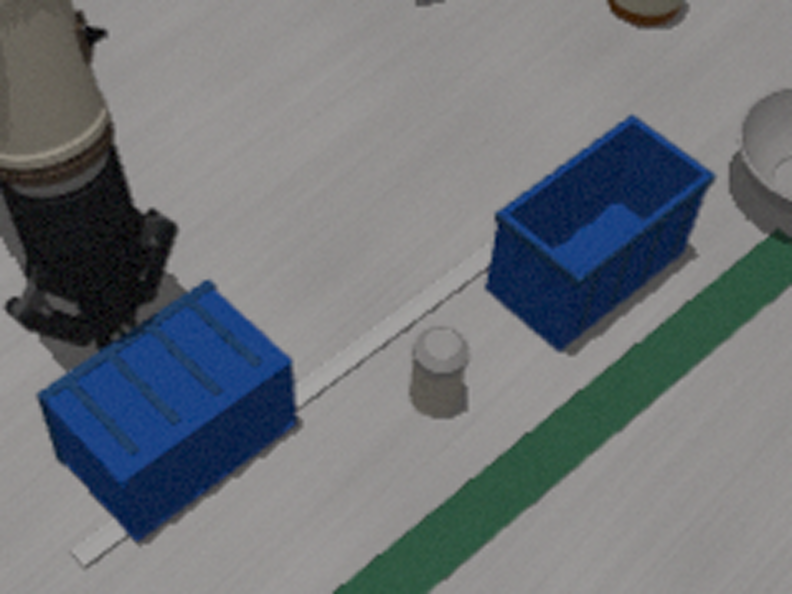

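The right crate is on its side with a plain underside (bottom edge (140,540)–(295,424), top corner (122,478)), and the left crate stands flat. I'll check the angle numerically and tip it back.

```bash
python3 - <<'E'
from h import *
f=lambda u,v,z: np.round(RZ.inv().apply(px2w("scene",240+u/3.3,160+v/3.3,z)-O),3)
b,tp=f(140,541,.008),f(122,478,.083); print(b,tp, f(296,424,.008),f(292,363,.083))
if tp[0]-b[0]<.012:
    back("R"); r.move_ptp(W(-.09,.0,.22),Q()); say("clear"); snap("top","t2",(195,130,445,240),3.2)
E
```

```text
[ 0.014 -0.232  0.008] [ 0.006 -0.233  0.083] [ 0.014 -0.096  0.008] [ 0.01  -0.098  0.083]
0 17.36 F [-0.1 -0.  -0.2] rail xyz [-0.077 -0.165  0.045]
1 17.88 F [-0.  -0.3 -0.1] rail xyz [-0.062 -0.165  0.061]
2 18.45 F [-0.4  0.4  0.5] rail xyz [-0.042 -0.165  0.077]
3 18.94 F [-0.6  0.8  0.5] rail xyz [-0.024 -0.165  0.085]
4 19.29 F [-1.1  0.4 -0.7] rail xyz [-0.012 -0.165  0.089]
5 20.32 F [ 0.9  1.  -0.8] rail xyz [ 0.039 -0.165  0.088]
clear 22.0 F [0.2 0.  0.5] rail xyz [-0.09  -0.001  0.219]
```

View pics/t2.png

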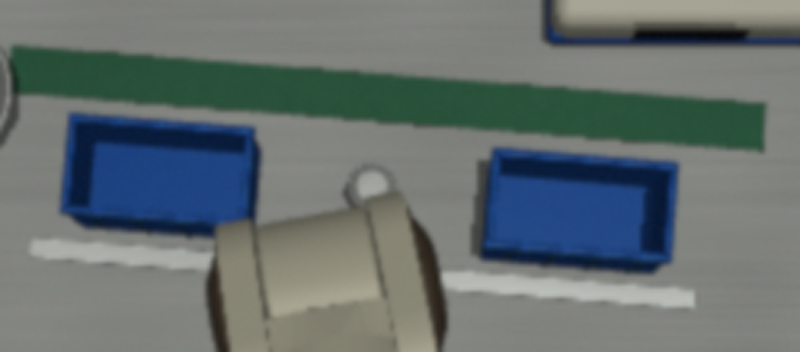

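Both crates are flat at the rail, the left rim's far corners at (70,114) and (256,128). Now I'll push the stamped left crate low and slowly with slightly spread fingers to keep it square.

```bash
python3 - <<'E'
from h import *
y=.1575; r.grip(.03)
r.move_ptp(W(-.07,y,.12),Q(TILT)); r.move_linear(W(-.05,y,.024),.12); say("low")
for x in(.0,.03,.051): r.move_linear(W(x,y,.024),.05); say(x)
r.move_linear(W(-.03,y,.03),.1); r.move_ptp(W(-.13,0,.22),Q()); say("clear")
snap("top","t3",(195,130,445,240),3.2)
E
```

```text
low 24.19 F [0.2 0.  0.5] rail xyz [-0.05   0.158  0.025]
0.0 25.34 F [-0.4  0.4  0.2] rail xyz [-0.     0.158  0.024]
0.03 26.09 F [-0.1 -0.3  0.2] rail xyz [0.03  0.157 0.024]
0.051 26.66 F [ 1.5  0.7 -0.3] rail xyz [0.052 0.157 0.024]
clear 28.65 F [ 0.  -0.3 -0.1] rail xyz [-0.13 -0.    0.22]
```

View pics/t3.png

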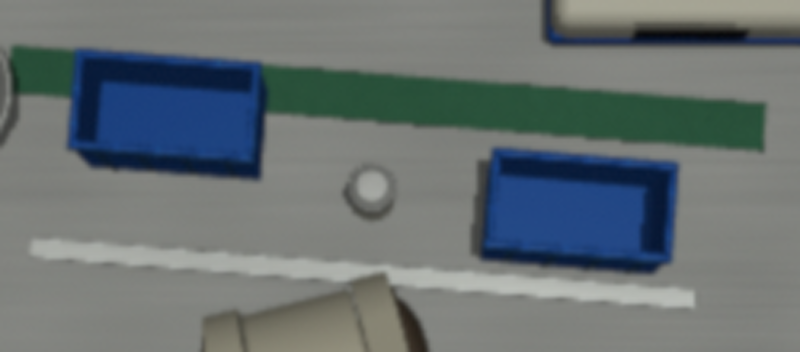

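Left rim's far corners are at (77,51) and (262,64); the crate looks square and the other is still at the rail. Converting:

```bash
python3 - <<'E'
from h import *
f=lambda u,v,z: RZ.inv().apply(px2w("top",195+u/3.2,130+v/3.2,z)-O)
P={"L":(f(77,51,.092),f(262,64,.092)),"R":(f(494,149,.092),f(678,164,.092))}
for k,(a,b) in P.items(): print(k,"far mid",np.round((a+b)/2,4),"yaw",np.degrees(np.arctan2(b[0]-a[0],a[1]-b[1])))
for u in(77,262): print("line mid at",f(u,(76 if u==77 else 91),0))
E
```

```text
L far mid [0.137  0.1579 0.092 ] yaw 0.3362681441245427
R far mid [ 0.0851 -0.165   0.092 ] yaw -0.301806591145126
line mid at [0.1375958  0.24610051 0.        ]
line mid at [0.13684416 0.09395216 0.        ]
```

```bash
python3 -c "
from h import *
r.sign_off(); say('done')"
```

```text
the job is handed in; nothing more can be done
the job is handed in; nothing more can be done
```

I tipped both crates up over the rail and set them back on their bases, left then right. The left crate carries the stamp, so I pushed it onto the dispatch line and handed the job in at about 29 s; no verdict is reported.

**Tipping:** Each crate was fully down on its near wall, checked in a close-up for each. I held the left one there for about 0.9 s and the right one for about 0.8 s before tipping it back.

**Stamped crate:** The last overhead picture puts its far edge at 137 mm beyond the rail, and the middle of the green band at 137 mm. It stands square to within about 0.5°.

**Plain crate:** It is flat at the rail, less than about 5 mm from where it stood.

**Bystanders and contact:** The shaker looked unmoved, and the arm was clear of everything. I did not re-measure the other bystanders at the end; the arm did not go near them. The wrist forces I printed stayed below about 2.5 N, and none of my checks failed or disagreed.

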